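# Set out the pressing punches by size

### The job

Line the four steel pressing punches up on the row of round black pads in order of foot diameter, one on each pad: the smallest on the pad next to the V-block, the largest on the pad farthest from it. Stand each one upright in the middle of its pad, set it down rather than dropping it, and leave them all standing still.

Things in the scene. Friction and masses are not known exactly. Their poses are not given: they have to be found in the camera images.
- punch_p: Bright steel pressing punch, loose, standing upright on the table: a flat round foot disc 28 mm in diameter and 14 mm thick, with a plain round stem 18 mm in diameter rising from its centre to 66 mm above the underside. About 160 g (varies by a fifth). The four punches differ only in foot diameter (28, 40, 52, 64 mm). Origin: centre of the underside; z points up along the stem; the yaw is of no meaning.
- punch_q: Bright steel pressing punch, loose, standing upright on the table: a flat round foot disc 40 mm in diameter and 14 mm thick, with a plain round stem 18 mm in diameter rising from its centre to 66 mm above the underside. About 230 g (varies by a fifth). The four punches differ only in foot diameter (28, 40, 52, 64 mm). Origin: centre of the underside; z points up along the stem; the yaw is of no meaning.
- punch_r: Bright steel pressing punch, loose, standing upright on the table: a flat round foot disc 52 mm in diameter and 14 mm thick, with a plain round stem 18 mm in diameter rising from its centre to 66 mm above the underside. About 320 g (varies by a fifth). The four punches differ only in foot diameter (28, 40, 52, 64 mm). Origin: centre of the underside; z points up along the stem; the yaw is of no meaning.
- punch_s: Bright steel pressing punch, loose, standing upright on the table: a flat round foot disc 64 mm in diameter and 14 mm thick, with a plain round stem 18 mm in diameter rising from its centre to 66 mm above the underside. About 440 g (varies by a fifth). The four punches differ only in foot diameter (28, 40, 52, 64 mm). Origin: centre of the underside; z points up along the stem; the yaw is of no meaning.
- pad_a: One of four identical round black rubber pads, 74 mm in diameter and 4 mm thick, fixed in a straight row, 84 mm from centre to centre, on an aluminium strip (490 x 90 mm, 8 mm thick, fixed to the table). The letter says nothing about its place in the row: that is shuffled. Origin: centre of the pad's underside, 8 mm above the table; the top of the pad is 12 mm above the table. z points up.
- pad_b: One of four identical round black rubber pads, 74 mm in diameter and 4 mm thick, fixed in a straight row, 84 mm from centre to centre, on an aluminium strip (490 x 90 mm, 8 mm thick, fixed to the table). The letter says nothing about its place in the row: that is shuffled. Origin: centre of the pad's underside, 8 mm above the table; the top of the pad is 12 mm above the table. z points up.
- pad_c: One of four identical round black rubber pads, 74 mm in diameter and 4 mm thick, fixed in a straight row, 84 mm from centre to centre, on an aluminium strip (490 x 90 mm, 8 mm thick, fixed to the table). The letter says nothing about its place in the row: that is shuffled. Origin: centre of the pad's underside, 8 mm above the table; the top of the pad is 12 mm above the table. z points up.
- pad_d: One of four identical round black rubber pads, 74 mm in diameter and 4 mm thick, fixed in a straight row, 84 mm from centre to centre, on an aluminium strip (490 x 90 mm, 8 mm thick, fixed to the table). The letter says nothing about its place in the row: that is shuffled. Origin: centre of the pad's underside, 8 mm above the table; the top of the pad is 12 mm above the table. z points up.
- v_block: Dark steel V-block, fixed on one end of the strip, in line with the pads and 84 mm from the centre of the nearest one: 50 mm across the strip, 44 mm along it, 40 mm tall, its V groove open upward. It may be at either end of the row; a round brass bush (44 mm across, 30 mm tall, fixed) is at the other end. Origin: centre of its underside, 8 mm above the table; z points up.
Not all that is in view belongs to the job. Leave any green or yellow look-alike of the punch_s alone.

How it is judged:
At the end, for the whole second after the job is handed in: Counting pads from the V-block, the 28, 40, 52 and 64 mm punches stand on the first, second, third and fourth pad: each centred within 12 mm, upright within 0.08 rad, its foot on the pad (underside 12 mm above the table, give or take 3 mm), released and at rest (((horizontal distance between punch_p and pad_a below 0.012 m and horizontal distance between pad_a and v_block between 0.054 and 0.114 m) or (horizontal distance between punch_p and pad_b below 0.012 m and horizontal distance between pad_b and v_block between 0.054 and 0.114 m) or (horizontal distance between punch_p and pad_c below 0.012 m and horizontal distance between pad_c and v_block between 0.054 and 0.114 m) or (horizontal distance between punch_p and pad_d below 0.012 m and horizontal distance between pad_d and v_block between 0.054 and 0.114 m)) and angle between each of punch_p, punch_q, punch_r, punch_s's own z axis and vertical below 0.08 rad and height (world z) of punch_p between 0.009 and 0.015 m and linear speed of each of punch_p, punch_q, punch_r, punch_s below 0.02 m/s and angular speed of each of punch_p, punch_q, punch_r, punch_s below 0.2 rad/s and contact force between the fingers and punch_p below 0.1 N and ((horizontal distance between punch_q and pad_a below 0.012 m and horizontal distance between pad_a and v_block between 0.138 and 0.198 m) or (horizontal distance between punch_q and pad_b below 0.012 m and horizontal distance between pad_b and v_block between 0.138 and 0.198 m) or (horizontal distance between punch_q and pad_c below 0.012 m and horizontal distance between pad_c and v_block between 0.138 and 0.198 m) or (horizontal distance between punch_q and pad_d below 0.012 m and horizontal distance between pad_d and v_block between 0.138 and 0.198 m)) and height (world z) of punch_q between 0.009 and 0.015 m and contact force between the fingers and punch_q below 0.1 N and ((horizontal distance between punch_r and pad_a below 0.012 m and horizontal distance between pad_a and v_block between 0.222 and 0.282 m) or (horizontal distance between punch_r and pad_b below 0.012 m and horizontal distance between pad_b and v_block between 0.222 and 0.282 m) or (horizontal distance between punch_r and pad_c below 0.012 m and horizontal distance between pad_c and v_block between 0.222 and 0.282 m) or (horizontal distance between punch_r and pad_d below 0.012 m and horizontal distance between pad_d and v_block between 0.222 and 0.282 m)) and height (world z) of punch_r between 0.009 and 0.015 m and contact force between the fingers and punch_r below 0.1 N and ((horizontal distance between punch_s and pad_a below 0.012 m and horizontal distance between pad_a and v_block between 0.306 and 0.366 m) or (horizontal distance between punch_s and pad_b below 0.012 m and horizontal distance between pad_b and v_block between 0.306 and 0.366 m) or (horizontal distance between punch_s and pad_c below 0.012 m and horizontal distance between pad_c and v_block between 0.306 and 0.366 m) or (horizontal distance between punch_s and pad_d below 0.012 m and horizontal distance between pad_d and v_block between 0.306 and 0.366 m)) and height (world z) of punch_s between 0.009 and 0.015 m and contact force between the fingers and punch_s below 0.1 N); the robot touches nothing.
It fails at once if a punch is dropped or thrown: it moves faster than 0.8 m/s while no finger touches it ((linear speed of punch_p above 0.8 m/s and contact force between the fingers and punch_p below 0.05 N) or (linear speed of punch_q above 0.8 m/s and contact force between the fingers and punch_q below 0.05 N) or (linear speed of punch_r above 0.8 m/s and contact force between the fingers and punch_r below 0.05 N) or (linear speed of punch_s above 0.8 m/s and contact force between the fingers and punch_s below 0.05 N)).
It also fails if it takes over 99 s, if anything falls off the work surface, if the arm or the gripper's body presses on something with over 40 N, if the wrist force passes 120 N, or if a joint passes its speed limit or range.

### The arm

A 7-joint arm with a two-finger parallel gripper is mounted at the origin on the work surface. World frame = base frame: x ahead of the robot, y to its left, z up, the work surface at z = 0. Lengths are in m, angles in rad, forces in N, time in s.
With the tool pointing down it reaches from about 0.35 to 0.9 m from the base axis. Payload 8.1 kg.
Tool frame: the origin (TCP) lies on the centre line of the jaws, within the pads' length; the fingertips stand arm.tip_extent ahead of it and the grasp point (between the pads) lies 3 mm ahead of it (arm.tip_extent is the distance from the TCP to the fingertips, in m); y points along the fingers, z is the direction in which the jaws open and shut, and the axes are right-handed (so a half turn about y gives the same grasp; the last joint's range is limited). The gripper opens to 92 mm and grips with 3 to 60 N. Pads are 19 mm wide; open, the fingers measure 130 mm over their backs; the gripper's body (75 mm by 190 mm) begins 47 mm behind the grasp point.
Start: joints at [1.072, 0.434, 0.025, 1.573, -0.012, 1.134, -0.075], TCP at [0.241, -0.577, 0.249] pointing down, gripper open.
Joint ranges: [-2.62, 2.62], [-0.44, 2.09], [-1.27, 1.32], [0.08, 2.57], [-1.32, 4.46], [0.12, 2], [-2.74, 2.74]. Speed limits (rad/s): [2.22, 2.22, 3.01, 3.01, 3.14, 3.14, 3.14].

### API

Orientations are given as a rotation vector (axis times angle).
In Python, from cell import observe, get_image, sign_off, boxes_of, place_of, arm gives the robot as it stands.
- The arm moves only by the tool arm_command, never from a script. Its argument "plan" is a list of rows, each a list of 2 entries, a list of its own where there are three numbers: the shift along the tool's x, y, z in m, then the turn, a rotation vector about the tool's x, y, z in degrees. In form: [[[tx, ty, tz], [ax, ay, az]], ...]. A call has 1 to 5 rows; each row is the pose to reach, as a shift and turn from the pose commanded when the call began, along the tool's axes at that moment; what a row does not reach only later rows make up. A row lasts 1/10 s, in which the tool goes at most 50 mm and 8.59 degrees, less where a joint would pass 70% of its speed; a pose out of reach is approached as far as the arm can. A call with a gripper value outside its range is refused whole. "fingers" is the closure, from -1 (fully open) to 1 (shut), set as the call begins (left out, the last holds). The fingers move at their own pace and stop on an object; "squeeze" is the grip in N (left out, the last holds). Time passes only in rows, so rows that repeat a pose let the fingers close. It gives the time, the measured TCP pose, the force and the opening at its end, in the units of the state.
- observe(): the state, without advancing time (a new reading comes with each control period).
- get_image(name): name is "scene" or "side" or "wrist"; returns a dict with "color" (384x512x3 uint8, red, green, blue), "camera_matrix" (3x3 intrinsics, pixels), "world_to_cam" (4x4, takes a point from world to camera coordinates); the wrist camera has in their place "mount" (4x4, takes a point from camera to tool coordinates, whose origin is the TCP and whose axes are the tool frame's). Camera axes: x right, y up, looking along -z (the intrinsics and any distortion apply to the point x, -y, -z); pixel columns grow to the right and rows downward; lengths in m; the calibration is good to about 2 mm. A picture is of the moment at which its call begins: read the wrist's pose just before it. There is no depth.
- sign_off(): hands the job in, once; it reports no verdict.
Trained networks look in a picture, given as the dict that the camera call returned (one of the last four; its "shot" number tells which), for a name from the list of things; names that differ only in an ending like _2 or _b are one class to them, and where a whole thing is asked for, a point or a joint stands for the part that bears it (a point fixed in the world has none). Each returns a list of dicts, best first, with "confidence" (0 to 1); they miss things now and then, are a little off and sometimes report something else, mostly with a low value. They report only what shows in the picture. A call takes as long as a camera call. They do not tell look-alikes from the thing itself.
- boxes_of(picture, thing): "point" ([column, row] in pixels, amid what is visible of it).
- place_of(picture, thing): "point" ([column, row] in pixels: a listed point, or the origin of a listed thing).
The state is a dict: "clock": time; "joints": joint angles; "dq": joint speeds; "joint_efforts": joint torques, N m; "position": TCP position; "ee_rot": TCP orientation; "force": force on the tool from outside, world axes, zero at the start; "ft_torque": the same for the moment, N m; "width": opening from 0.0 (shut) to 1.0 (fully open).
Only numpy, scipy, OpenCV 4.12 (cv2) and the standard library are available. Lean on these libraries where they do the work, as an engineer would, in place of code of your own. Each camera call takes 0.05 s, during which the arm holds its last target.

## Working session

There is one attempt and no reset: what is moved stays moved. The work goes in short steps, Python scripts to look and compute and a tool call to move; the robot and the scene stay as the last step left them, time stands still between calls to the robot, and variables do not carry over. Pictures are saved under pics/ and viewed, and the job is handed in when it is done.

Besides the shell and the picture viewer there is one more tool, called after "Call:" as name(argument=value, ...) on one line, values as JSON. arm_command: Moves the arm, as the interface text tells. Its arguments: {"type":"object","properties":{"plan":{"type":"array","items":{"type":"array"}},"fingers":{"type":"number"},"squeeze":{"type":"number"}},"required":["plan"]}

```bash
ls; mkdir -p pics
python3 - <<'E'
from cell import *
import cv2
s=observe(); print(s); print({k:getattr(arm,k) for k in dir(arm) if not k.startswith('_')})
for n in ["scene","side","wrist"]:
    im=get_image(n); cv2.imwrite(f"pics/{n}0.png",im["color"][...,::-1])
    print(n,[ (k,v) for k,v in im.items() if k!="color"])
    for t in ["punch_p","punch_q","punch_r","punch_s","pad_a","v_block"]:
        print(t,[(round(d["confidence"],2),[int(x) for x in d["point"]]) for d in place_of(im,t)])
E
```

```text
pics
{'clock': 0.0, 'joints': array([ 1.07241372,  0.43520819,  0.02491519,  1.57408649, -0.01162383,
        1.1339977 , -0.07510807]), 'dq': array([ 0.00081345, -0.00089284, -0.00123307,  0.00188252,  0.00126113,
       -0.0003452 ,  0.00320862]), 'joint_efforts': array([ 1.16817619e-04, -6.67852592e+01,  9.84746777e-01, -3.14450812e+01,
       -6.08283165e-02,  4.31770273e-02,  2.50779694e-04]), 'position': array([ 0.24076131, -0.57625156,  0.24795756]), 'ee_rot': array([-0.40227105,  2.00587196, -2.00279869]), 'force': array([-0.32157468, -0.71223087,  0.41799157]), 'ft_torque': array([ 0.01668839, -0.01838991,  0.08276469]), 'width': 0.9955029222781271}
{'PlanningError': <class 'cell.PlanningError'>, 'tip_extent': 0.022}
scene [('camera_matrix', array([[398.50209444,   0.        , 255.64318299],
       [  0.        , 398.50209444, 193.53659637],
       [  0.        ,   0.        ,   1.        ]])), ('world_to_cam', array([[ 0.75064819,  0.66043089, -0.01892967, -0.36906121],
       [-0.40169615,  0.47894186,  0.78054782,  0.18264707],
       [ 0.5245641 , -0.57831283,  0.6248093
[... 1821 characters left out ...]
 (0.61, [224, 157]), (0.58, [209, 191]), (0.18, [276, 234])]
v_block [(0.55, [192, 234])]
wrist [('camera_matrix', array([[264.55305542,   0.        , 252.36492104],
       [  0.        , 264.55305542, 192.65614567],
       [  0.        ,   0.        ,   1.        ]])), ('mount', array([[-3.83960081e-04, -9.69142491e-01, -2.46500883e-01,
        -6.46003115e-02],
       [ 5.00706501e-04,  2.46500684e-01, -9.69142488e-01,
        -1.36362483e-01],
       [ 9.99999801e-01, -4.95536623e-04,  3.90609522e-04,
         1.88089113e-03],
       [ 0.00000000e+00,  0.00000000e+00,  0.00000000e+00,
         1.00000000e+00]])), ('shot', 3)]
punch_p []
punch_q []
punch_r []
punch_s []
pad_a []
v_block []
```

View pics/scene0.png

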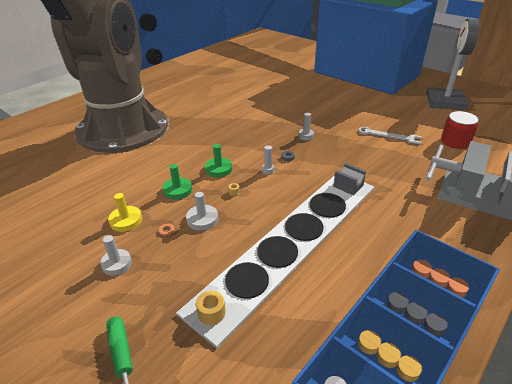

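View pics/side0.png

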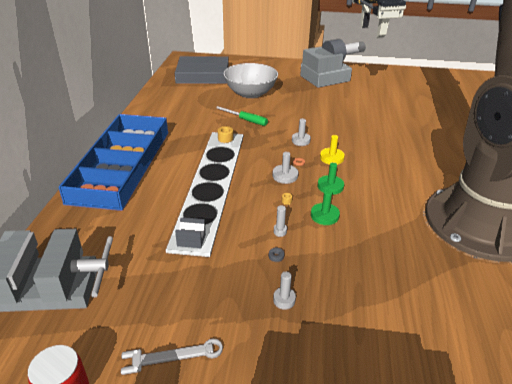

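```bash
cat > h.py <<'E'
import numpy as np, cv2
from cell import *
from scipy.spatial.transform import Rotation as R
def ray(im,px):
    K=im["camera_matrix"]; p=np.linalg.solve(K,[px[0],px[1],1.]); d=np.array([p[0],-p[1],-p[2]])
    if "mount" in im:
        M=im["mount"]; s=im["state"]; Rw=R.from_rotvec(s["ee_rot"]).as_matrix()
        return Rw@M[:3,3]+s["position"], Rw@(M[:3,:3]@d)
    T=im["world_to_cam"]; return -T[:3,:3].T@T[:3,3], T[:3,:3].T@d
def atz(im,px,z):
    o,d=ray(im,px); return o+d*(z-o[2])/d[2]
def grab(n):
    s=observe(); im=get_image(n); im=dict(im); 
    im["state"]=s; return im
def proj(im,P):
    P=np.atleast_2d(P)
    if "mount" in im:
        M=im["mount"]; s=im["state"]; Rw=R.from_rotvec(s["ee_rot"]).as_matrix()
        c=((P-s["position"])@Rw-M[:3,3])@M[:3,:3]
    else:
        T=im["world_to_cam"]; c=P@T[:3,:3].T+T[:3,3]
    q=c*[1,-1,-1]; q=q@im["camera_matrix"].T
    return q[:,:2]/q[:,2:]
E
python3 - <<'E'
from h import *
np.set_printoptions(precision=4,suppress=True)
for n in ["scene","side"]:
    im=grab(n)
    c=cv2.resize(im["color"][80:320,80:400] if n=="scene" else im["color"][100:340,140:460],None,fx=2.5,fy=2.5,interpolation=cv2.INTER_CUBIC)
    cv2.imwrite(f"pics/{n}0z.png",c[...,::-1])
    for t,z in [("punch_p",0),("pad_a",.008),("v_block",.008)]:
        for d in place_of(im,t): print(n,t,round(d["confidence"],2),np.round(d["point"]),atz(im,d["point"],z)[:2])
E
```

```text
scene punch_p 0.93 [219. 171.] [0.3552 0.0251]
scene punch_p 0.83 [175. 191.] [ 0.3338 -0.0906]
scene punch_p 0.75 [120. 266.] [ 0.4266 -0.2936]
scene punch_p 0.66 [204. 217.] [ 0.4453 -0.1081]
scene punch_p 0.61 [305. 134.] [0.4095 0.2943]
scene punch_p 0.56 [268. 171.] [0.4422 0.0982]
scene punch_p 0.55 [128. 222.] [ 0.3402 -0.2175]
scene pad_a 0.96 [328. 208.] [0.6267 0.07  ]
scene pad_a 0.77 [278. 250.] [ 0.6226 -0.0866]
scene pad_a 0.74 [244. 279.] [ 0.6204 -0.1767]
scene pad_a 0.56 [303. 228.] [ 0.6228 -0.0092]
scene v_block 0.86 [351. 184.] [0.6216 0.1698]
scene v_block 0.73 [326. 208.] [0.6252 0.0675]
side punch_p 0.86 [284. 300.] [0.4167 0.2859]
side punch_p 0.8 [303. 142.] [ 0.4109 -0.2914]
side punch_p 0.78 [330. 184.] [ 0.3351 -0.0977]
side punch_p 0.74 [276. 234.] [0.4485 0.1082]
side punch_p 0.72 [284. 177.] [ 0.4498 -0.1069]
side punch_p 0.6 [332. 158.] [ 0.3309 -0.2181]
side punch_p 0.6 [322. 219.] [0.3508 0.0439]
side pad_a 0.94 [216. 173.] [ 0.6191 -0.0881]
side pad_a 0.9 [207. 190.] [ 0.6235 -0.0134]
side pad_a 0.71 [201. 214.] [0.6188 0.0747]
side pad_a 0.56 [224. 155.] [ 0.6138 -0.1756]
side v_block 0.94 [190. 238.] [0.6231 0.1574]
```

View pics/scene0z.png

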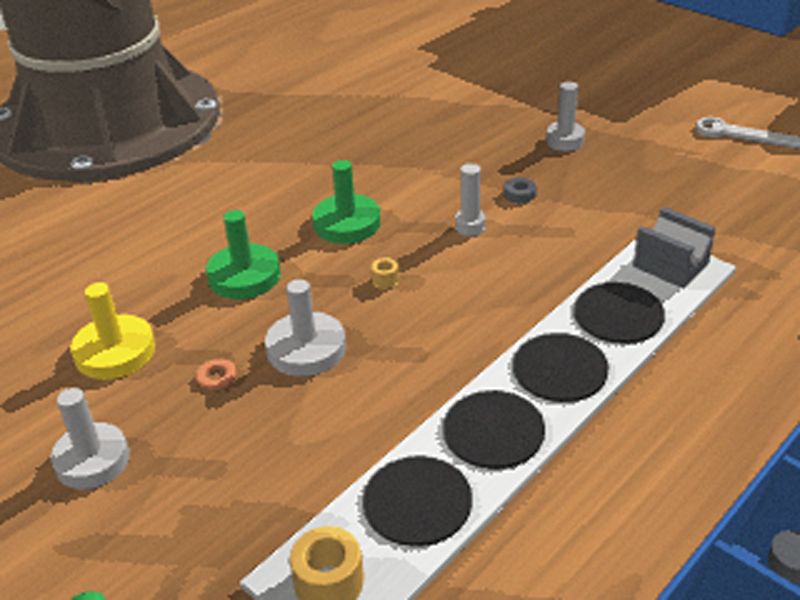

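Run:
```python
from h import *
np.set_printoptions(precision=4,suppress=True)
for n in ["scene","side"]:
    im=grab(n); out=[]
    for P in [(.413,.29),(.445,.103),(.447,-.107),(.415,-.292)]:
        u,v=np.round(proj(im,[[P[0],P[1],.02]])[0]).astype(int)
        c=im["color"][max(v-30,0):v+25,u-28:u+27]
        out.append(cv2.resize(c,(390,390),interpolation=cv2.INTER_CUBIC))
    cv2.imwrite(f"pics/{n}0c.png",np.vstack([np.hstack(out[:2]),np.hstack(out[2:])])[...,::-1][:,:780].copy() if 0 else cv2.resize(np.vstack([np.hstack(out[:2]),np.hstack(out[2:])]),(600,600))[...,::-1])
```

```text
(no output)
```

View pics/scene0c.png

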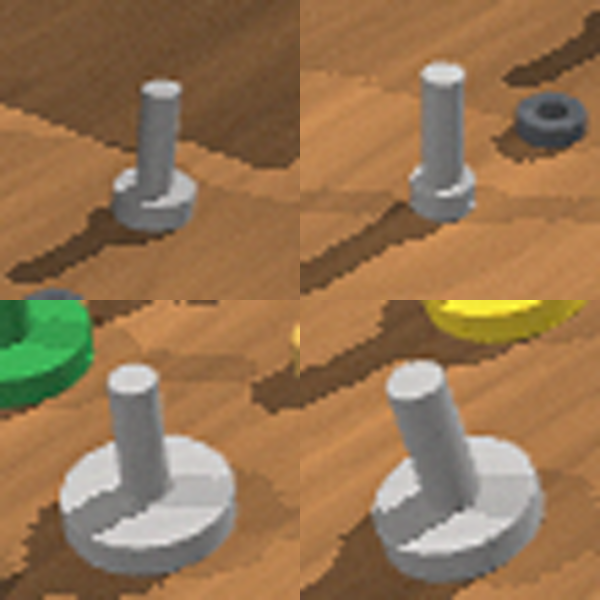

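View pics/side0c.png

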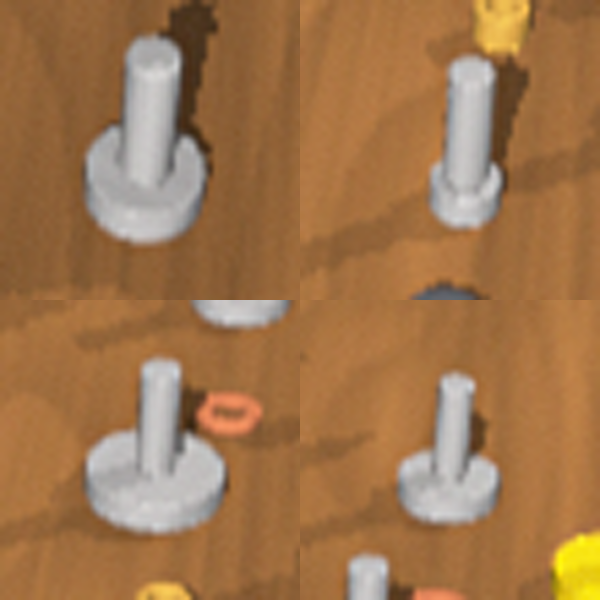

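```bash
cat >> h.py <<'E'
A_=np.linspace(0,2*np.pi,60)
def circ(x,y,z,r): return np.c_[x+r*np.cos(A_),y+r*np.sin(A_),0*A_+z]
S=4
def draw(im,polys,shape=(384,512)):
    m=np.zeros((shape[0]*S,shape[1]*S),np.uint8)
    for P in polys:
        q=proj(im,P); h=cv2.convexHull(((q+.5)*S).astype(np.float32)).astype(np.int32); cv2.fillConvexPoly(m,h,1)
    return m
def punch_polys(x,y,D,z=0):
    return [np.r_[circ(x,y,z,D/2),circ(x,y,z+.014,D/2)],np.r_[circ(x,y,z+.014,.009),circ(x,y,z+.066,.009)]]
def steelmask(im):
    hsv=cv2.cvtColor(im["color"],cv2.COLOR_RGB2HSV)
    m=((hsv[...,1]<45)&(hsv[...,2]>70)).astype(np.uint8)
    return m
def fit(ims,x0,D0=None,z=0,r=40):
    from scipy.optimize import minimize
    data=[]
    for im in ims:
        u,v=proj(im,[[*x0,z+.03]])[0]
        m=steelmask(im); w=np.zeros_like(m); w[max(0,int(v)-r):int(v)+r,max(0,int(u)-r):int(u)+r]=1
        m=m*w
        n,l,st,_=cv2.connectedComponentsWithStats(m)
        if n>1: m=(l==1+np.argmax(st[1:,4])).astype(np.uint8)
        data.append((im,cv2.resize(m,None,fx=S,fy=S,interpolation=cv2.INTER_NEAREST)))
    def cost(p):
        D=D0 or p[2]; c=0
        for im,m in data:
            d=draw(im,punch_polys(p[0],p[1],D,z)); c+=1-(d&m).sum()/max(1,(d|m).sum())
        return c
    best=None
    for D in ([.028,.04,.052,.064] if D0 is None else [D0]):
        p=[*x0]+([D] if D0 is None else [])
        sim=np.array([p]+[np.array(p)+np.eye(len(p))[i]*[.008,.008,.006][i] for i in range(len(p))])
        o=minimize(cost,p,method="Nelder-Mead",options=dict(initial_simplex=sim,xatol=1e-4,fatol=1e-4))
        if best is None or o.fun<best.fun: best=o
    return best.x,best.fun
E
python3 - <<'E'
from h import *
np.set_printoptions(precision=4,suppress=True)
a,b=grab("scene"),grab("side")
for P in [(.413,.29),(.445,.103),(.447,-.107),(.415,-.292)]:
    for ims in ([a,b],[a],[b]): print(P,*fit(ims,P))
for im in (a,b):
    g=im["color"].max(2); m=(g<50).astype(np.uint8)
    n,l,st,ce=cv2.connectedComponentsWithStats(m)
    for i in range(1,n):
        if st[i,4]>150:
            w=atz(im,ce[i],.012)
            if .58<w[0]<.67 and -.25<w[1]<.2:
                c=cv2.findContours((l==i).astype(np.uint8),cv2.RETR_EXTERNAL,cv2.CHAIN_APPROX_NONE)[0][0]
                W=np.array([atz(im,p[0],.012)[:2] for p in c]).astype(np.float32)
                print(st[i],w[:2],cv2.minEnclosingCircle(W))
print(a["state"]["position"],R.from_rotvec(a["state"]["ee_rot"]).as_matrix())
E
```

```text
(0.413, 0.29) [0.4162 0.2856 0.0381] 0.15368636090284638
(0.413, 0.29) [0.4168 0.2842 0.0361] 0.08836662749706226
(0.413, 0.29) [0.4159 0.2857 0.0386] 0.05386725178277563
(0.445, 0.103) [0.4407 0.1005 0.0263] 0.21351869619684716
(0.445, 0.103) [0.4421 0.0988 0.0252] 0.12266857962697275
(0.445, 0.103) [0.4411 0.1012 0.0262] 0.07793522267206476
(0.447, -0.107) [ 0.4479 -0.1144  0.0618] 0.09200667578610922
(0.447, -0.107) [ 0.4483 -0.1143  0.0616] 0.04436084332627954
(0.447, -0.107) [ 0.4479 -0.1145  0.0619] 0.04576976421636614
(0.415, -0.292) [ 0.419  -0.2958  0.0502] 0.10870150948598811
(0.415, -0.292) [ 0.419  -0.2958  0.0502] 0.04011482964417923
(0.415, -0.292) [ 0.4191 -0.2953  0.0496] 0.06547251389746755
[207 148  27  13 277] [ 0.6249 -0.1706] ((0.6242392063140869, -0.170877605676651), 0.035016559064388275)
[200 164  29  16 338] [ 0.623  -0.0863] ((0.6229994297027588, -0.08762723207473755), 0.03509186580777168)
[193 183  30  18 411] [ 0.6214 -0.0028] ((0.620868980884552, -0.003699223743751645), 0.035704076290130615)
[184 204  32  20 400] [0.6181 0.0749] ((0.6193912029266357, 0.08040433377027512), 0.03604709357023239)
[ 0.2409 -0.5767  0.2487] [[-0.9227 -0.      0.3854]
 [-0.3854 -0.     -0.9227]
 [ 0.     -1.      0.    ]]
```

```bash
cat > go.py <<'E'
import sys
from h import *
np.set_printoptions(precision=4,suppress=True)
s=observe(); Rw=R.from_rotvec(s["ee_rot"]).as_matrix()
t=np.array([float(v) for v in sys.argv[1:4]])
yaw=np.degrees(np.arctan2(Rw[1,2],Rw[0,2]))
print("t",round(s["clock"],2),"pos",s["position"],"shift",Rw.T@(t-s["position"]),"turn_y to jaw=+x",yaw,"tooly",Rw[:,1],"F",s["force"],"w",s["width"])
E
python3 go.py .419 -.33 .16
```

```text
t 1.65 pos [ 0.2409 -0.5767  0.2488] shift [-0.2594  0.0887 -0.159 ] turn_y to jaw=+x -67.32531538353086 tooly [-0. -0. -1.] F [ 0.1171  0.87   -0.4388] w 0.9995666154404096
```

Call:
arm_command(plan=[[[-0.04,0.01,-0.025],[0,-8,0]],[[-0.08,0.02,-0.05],[0,-16,0]],[[-0.12,0.03,-0.075],[0,-24,0]],[[-0.16,0.04,-0.1],[0,-32,0]],[[-0.2,0.05,-0.125],[0,-40,0]]], fingers=-1, squeeze=25)

```text
clock: 2.15
position: [0.3782, -0.3828, 0.1987]
ee_rot: [-0.948, 1.547, -1.548]
force: [1.2, -0.1, 0.1]
width: 1.0
```

```bash
python3 go.py .419 -.33 .16
```

```text
t 2.15 pos [ 0.3782 -0.3828  0.1987] shift [-0.0656  0.0387  0.0124] turn_y to jaw=+x -27.010894785269862 tooly [ 0.0006 -0.0006 -1.    ] F [ 1.173  -0.0844  0.1045] w 1.0003173766724331
```

Call:
arm_command(plan=[[[-0.03,0.02,0.006],[0,-8,0]],[[-0.066,0.039,0.012],[0,-16,0]],[[-0.066,0.039,0.012],[0,-24,0]],[[-0.066,0.039,0.012],[0,-27.3,0]],[[-0.066,0.039,0.012],[0,-27.3,0]]])

```text
clock: 2.65
position: [0.4184, -0.331, 0.1596]
ee_rot: [-1.209, 1.209, -1.208]
force: [-0.2, -1.0, 0.9]
width: 1.001
```

```bash
python3 go.py .419 -.296 .16
python3 - <<'E'
from h import *
im=grab("wrist"); cv2.imwrite("pics/w1.png",im["color"][...,::-1])
print(fit([im],(.419,-.296),r=120))
print(fit([im],(.419,-.296),.052,r=120))
E
```

```text
t 2.65 pos [ 0.4184 -0.331   0.1596] shift [-0.035  -0.0004  0.0006] turn_y to jaw=+x 0.04492668644918212 tooly [-0.      0.0002 -1.    ] F [-0.2027 -0.9559  0.9039] w 1.0010629133966484
(array([ 0.419, -0.296,  0.028]), np.float64(1.0))
(array([ 0.419, -0.296]), np.float64(1.0))
```

View pics/w1.png

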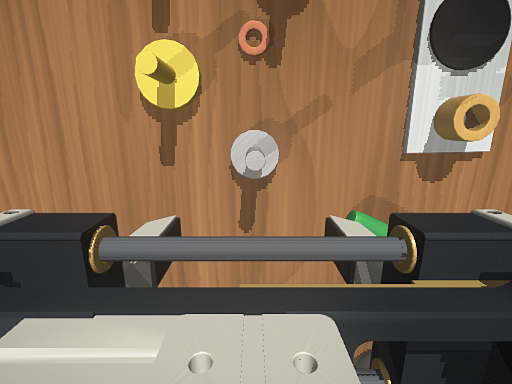

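Run:
```python
from h import *
im=grab("wrist")
print(proj(im,[[.419,-.296,.03]]))
print(fit([im],(.419,-.296),r=38))
print(fit([im],(.419,-.296),.052,r=38))
d=place_of(im,"punch_r")
for e in d: print(e, atz(im,e["point"],0)[:2])
for e in place_of(im,"pad_a"): print(e, atz(im,e["point"],0.008)[:2])
```

```text
[[253.55173447 154.73125553]]
(array([ 0.4198528 , -0.29690229,  0.05100132]), np.float64(0.02042118698149331))
(array([ 0.41982434, -0.29687514]), np.float64(0.03770995359780405))
{'point': [255.5, 152.8], 'confidence': 0.8} [ 0.42123388 -0.29702555]
{'point': [174.1, 78.3], 'confidence': 0.65} [ 0.33638985 -0.21980194]
{'point': [468.5, 29.4], 'confidence': 0.74} [ 0.62769798 -0.17761813]
```

```bash
python3 go.py .4198 -.2969 .048
```

```text
t 2.85 pos [ 0.4182 -0.3315  0.1599] shift [-0.0346  0.1119  0.0015] turn_y to jaw=+x -0.1557833009682297 tooly [ 0.0002 -0.0004 -1.    ] F [-0.2301 -0.7576 -0.5866] w 1.0042010763519418
```

Call:
arm_command(plan=[[[-0.034,0.01,0.001],[0,0,0]],[[-0.034,0.04,0.001],[0,0,0]],[[-0.034,0.075,0.001],[0,0,0]],[[-0.034,0.1,0.001],[0,0,0]],[[-0.034,0.112,0.001],[0,0,0]]])

```text
clock: 3.35
position: [0.4182, -0.2968, 0.0459]
ee_rot: [-1.209, 1.213, -1.209]
force: [-0.1, 0.7, 0.0]
width: 1.001
```

```bash
python3 go.py .4198 -.2969 .048
```

```text
t 3.35 pos [ 0.4182 -0.2968  0.0459] shift [ 0.0001 -0.0021  0.0016] turn_y to jaw=+x -0.0931942113971613 tooly [-0.0022  0.0011 -1.    ] F [-0.0777  0.7034  0.0272] w 1.0011036449426725
```

Call:
arm_command(plan=[[[0,0,0],[0,0,0]],[[0,0,0],[0,0,0]],[[0,0,0],[0,0,0]],[[0,0,0],[0,0,0]],[[0,0,0],[0,0,0]]], fingers=1)

```text
clock: 3.85
position: [0.4197, -0.2975, 0.0485]
ee_rot: [-1.209, 1.208, -1.211]
force: [0.2, -0.3, -0.2]
width: 0.617
```

Call:
arm_command(plan=[[[0,0,0],[0,0,0]],[[0,0,0],[0,0,0]],[[0,0,0],[0,0,0]]])

```text
clock: 4.15
position: [0.4193, -0.2972, 0.0478]
ee_rot: [-1.209, 1.209, -1.21]
force: [0.4, -0.5, 0.5]
width: 0.353
```

```bash
python3 go.py .4198 -.2969 .048;python3 - <<'E'
from h import *
im=grab("side"); c=cv2.resize(im["color"][60:260,180:420],None,fx=3,fy=3); cv2.imwrite("pics/s2.png",c[...,::-1])
E
```

```text
t 4.15 pos [ 0.4193 -0.2972  0.0478] shift [-0.0003 -0.0002  0.0005] turn_y to jaw=+x -0.03015082251316548 tooly [ 0.0001 -0.0001 -1.    ] F [ 0.3746 -0.4728  0.519 ] w 0.35265755142169763
```

View pics/s2.png

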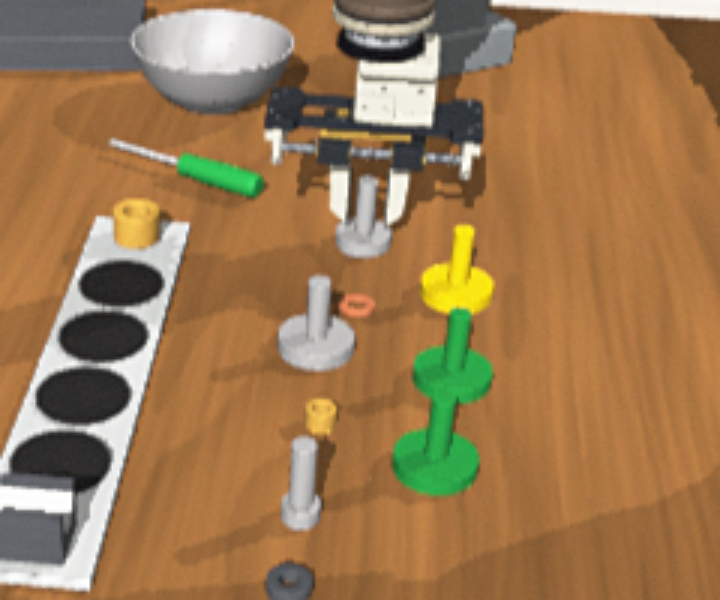

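The side view shows the jaws around the 52 mm punch's stem, around (365,205), still closing. I'll let them finish.

Call:
arm_command(plan=[[[0,0,0],[0,0,0]],[[0,0,0],[0,0,0]],[[0,0,0],[0,0,0]],[[0,0,0],[0,0,0]]])

```text
clock: 4.6
position: [0.4195, -0.2972, 0.0477]
ee_rot: [-1.209, 1.209, -1.21]
force: [0.5, -0.3, -0.6]
width: 0.194
```

```bash
python3 go.py .623 -.0867 .14
```

```text
t 4.6 pos [ 0.4195 -0.2972  0.0477] shift [-0.2106 -0.0922  0.2034] turn_y to jaw=+x -0.02690277584710152 tooly [ 0.0003 -0.0001 -1.    ] F [ 0.4749 -0.2688 -0.5948] w 0.19366905716001717
```

Call:
arm_command(plan=[[[0,-0.02,0],[0,0,0]],[[0,-0.055,0],[0,0,0]],[[-0.02,-0.085,0.02],[0,0,0]],[[-0.048,-0.092,0.046],[0,0,0]],[[-0.08,-0.092,0.076],[0,0,0]]])

```text
clock: 5.1
position: [0.4959, -0.2178, 0.1413]
ee_rot: [-1.208, 1.21, -1.214]
force: [0.8, -0.5, -2.8]
width: 0.189
```

Call:
arm_command(plan=[[[-0.032,0,0.03],[0,0,0]],[[-0.065,0,0.062],[0,0,0]],[[-0.1,0,0.096],[0,0,0]],[[-0.12,0,0.118],[0,0,0]],[[-0.13,0,0.127],[0,0,0]]])

```text
clock: 5.6
position: [0.6239, -0.0835, 0.1392]
ee_rot: [-1.209, 1.208, -1.205]
force: [-0.1, -0.3, -3.5]
width: 0.193
```

```bash
python3 go.py .623 -.0867 .09
python3 - <<'E'
from h import *
np.set_printoptions(precision=4,suppress=True)
for n in ("wrist","scene","side"):
    im=grab(n); cv2.imwrite(f"pics/{n}3.png",im["color"][...,::-1])
    for e in place_of(im,"pad_a"): print(n,np.round(e["point"]),round(e["confidence"],2), atz(im,e["point"],0.008)[:2])
    for e in place_of(im,"punch_r"): print(n,np.round(e["point"]),round(e["confidence"],2), atz(im,e["point"],0.09)[:2])
E
```

```text
t 5.6 pos [ 0.6239 -0.0835  0.1392] shift [ 0.0032  0.0492 -0.0009] turn_y to jaw=+x 0.18942217707556844 tooly [-0.      0.0018 -1.    ] F [-0.0552 -0.3288 -3.4887] w 0.19268474533374821
wrist [254. 112.] 0.82 [ 0.6243 -0.0065]
wrist [255. 269.] 0.63 [ 0.627  -0.1756]
wrist [249.  12.] 0.62 [0.6195 0.0781]
wrist [ 93. 214.] 0.9 [ 0.5054 -0.0838]
wrist [252. 216.] 0.55 [ 0.6232 -0.085 ]
scene [275. 249.] 0.98 [ 0.6178 -0.0888]
scene [244. 283.] 0.88 [ 0.6261 -0.1819]
scene [306. 227.] 0.86 [ 0.6251 -0.0046]
scene [327. 209.] 0.8 [0.6271 0.0666]
scene [205. 220.] 0.93 [ 0.5335 -0.1746]
scene [281. 216.] 0.79 [ 0.6238 -0.0827]
scene [125. 219.] 0.74 [ 0.4269 -0.26  ]
scene [178. 192.] 0.65 [ 0.4384 -0.1541]
scene [305. 136.] 0.63 [0.5001 0.1589]
scene [218. 167.] 0.56 [ 0.4384 -0.0497]
side [209. 193.] 0.93 [ 0.617  -0.0043]
side [196. 216.] 0.87 [0.6265 0.083 ]
side [223. 155.] 0.78 [ 0.6168 -0.1731]
side [214. 175.] 0.72 [ 0.6198 -0.0781]
side [324. 218.] 0.95 [0.3546 0.1496]
side [334. 159.] 0.77 [ 0.336  -0.0679]
side [286. 177.] 0.74 [0.438  0.0216]
side [282. 302.] 0.64 [0.4163 0.3662]
side [277. 234.] 0.61 [0.4391 0.2091]
side [329. 186.] 0.6 [0.3455 0.0428]
side [219. 142.] 0.57 [ 0.6108 -0.0987]
```

View pics/wrist3.png

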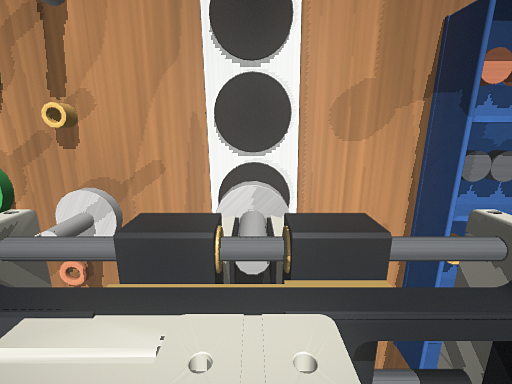

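View pics/scene3.png

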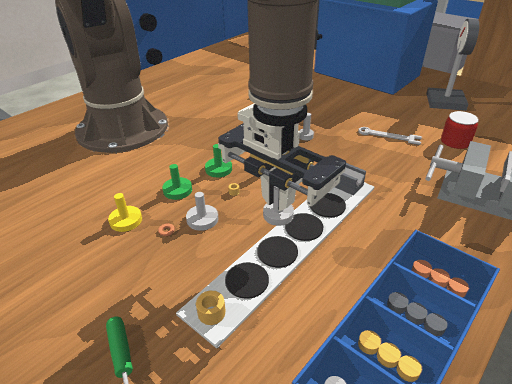

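```bash
cat >> h.py <<'E'
def pads(im):
    g=im["color"].max(2).astype(int); m=(g<62).astype(np.uint8); m=cv2.morphologyEx(m,cv2.MORPH_OPEN,np.ones((3,3)))
    n,l,st,ce=cv2.connectedComponentsWithStats(m); out=[]
    for i in range(1,n):
        if st[i,4]<100: continue
        c=cv2.findContours((l==i).astype(np.uint8),cv2.RETR_EXTERNAL,cv2.CHAIN_APPROX_NONE)[0][0]
        W=np.array([atz(im,p[0],.012)[:2] for p in c])
        if not(.55<W[:,0].mean()<.7): continue
        # algebraic circle
        A=np.c_[2*W,np.ones(len(W))]; s=np.linalg.lstsq(A,(W**2).sum(1),rcond=None)[0]
        out.append((s[:2].round(4),round(float(np.sqrt(s[2]+s[0]**2+s[1]**2)),4)))
    return out
E
python3 - <<'E'
from h import *
for n in ("wrist","side","scene"): print(n,pads(grab(n)))
E
```

```text
wrist [(array([0.626 , 0.0789]), 0.0114), (array([ 0.6221, -0.1827]), 0.0209), (array([ 0.5824, -0.1901]), 0.0068)]
side [(array([ 0.6304, -0.5646]), 0.0305), (array([ 0.6231, -0.1699]), 0.0322), (array([ 0.623 , -0.0875]), 0.0336), (array([ 0.6214, -0.0038]), 0.0341), (array([0.6183, 0.0758]), 0.0313)]
scene [(array([0.5425, 0.1555]), 0.0468), (array([0.6218, 0.1003]), 0.0151), (array([0.64  , 0.0645]), 0.018), (array([ 0.6478, -0.0174]), 0.0142), (array([ 0.6217, -0.1884]), 0.0255)]
```

```bash
sed -i 's/def pads(im):/def pads(im,th=62):/; s/(g<62)/(g<th)/' h.py
python3 - <<'E'
from h import *
for n in ("wrist","scene"):
    im=grab(n); 
    if n=="wrist": print(im["color"][112,205:300:6].max(1))
    for th in (80,): print(n,[p for p in pads(im,th) if .03<p[1]<.045])
E
```

```text
[183 245  67  74  69  69  70  67  68  69  69  70  70  74  74 239]
wrist [(array([ 0.6228, -0.0081]), 0.036)]
scene [(array([0.6254, 0.0748]), 0.0343), (array([ 0.6252, -0.0092]), 0.0354), (array([ 0.6256, -0.093 ]), 0.0362), (array([ 0.6267, -0.1764]), 0.0362)]
```

```bash
python3 go.py .624 -.0905 .061
```

```text
t 6.3 pos [ 0.6223 -0.0875  0.1398] shift [0.003  0.0788 0.0017] turn_y to jaw=+x -0.04842223366507404 tooly [ 0.0001 -0.0001 -1.    ] F [ 0.5946 -0.0013 -2.08  ] w 0.19002715063303602
```

Call:
arm_command(plan=[[[0.003,0.025,0.0015],[0,0,0]],[[0.003,0.052,0.0015],[0,0,0]],[[0.003,0.07,0.0015],[0,0,0]],[[0.003,0.076,0.0015],[0,0,0]],[[0.003,0.078,0.0015],[0,0,0]]])

```text
clock: 6.8
position: [0.6237, -0.0902, 0.0613]
ee_rot: [-1.21, 1.21, -1.209]
force: [-0.3, -0.5, -2.1]
width: 0.19
```

Call:
arm_command(plan=[[[0,0.001,0],[0,0,0]],[[0,0.0015,0],[0,0,0]],[[0,0.0015,0],[0,0,0]]])

```text
clock: 7.1
position: [0.6244, -0.0903, 0.0611]
ee_rot: [-1.208, 1.208, -1.21]
force: [-0.3, 0.1, -2.0]
width: 0.187
```

```bash
python3 go.py .624 -.0905 .0597
```

```text
t 7.1 pos [ 0.6244 -0.0903  0.0611] shift [ 0.0002  0.0014 -0.0004] turn_y to jaw=+x -0.02874020813608812 tooly [ 0.0014 -0.0002 -1.    ] F [-0.3358  0.0755 -2.0306] w 0.18703480691933957
```

Call:
arm_command(plan=[[[0,0.0005,0],[0,0,0]],[[0,0.001,0],[0,0,0]],[[0,0.0013,0],[0,0,0]],[[0,0.0013,0],[0,0,0]]])

```text
clock: 7.5
position: [0.6242, -0.0903, 0.0597]
ee_rot: [-1.209, 1.209, -1.21]
force: [-2.0, -0.1, 5.6]
width: 0.19
```

```bash
python3 go.py .624 -.0905 .0597
```

```text
t 7.5 pos [ 0.6242 -0.0903  0.0597] shift [ 0.0002  0.     -0.0002] turn_y to jaw=+x -0.031234237924557002 tooly [ 0.0008 -0.0003 -1.    ] F [-1.9771 -0.1045  5.6221] w 0.190203340586266
```

Contact (+5.6 N). Release: opening only partially is enough (about 60 mm).

Call:
arm_command(plan=[[[0,0,0],[0,0,0]],[[0,0,0],[0,0,0]],[[0,0,0],[0,0,0]],[[0,0,0],[0,0,0]],[[0,0,0],[0,0,0]]], fingers=-1)

```text
clock: 8.0
position: [0.6239, -0.0903, 0.0589]
ee_rot: [-1.209, 1.21, -1.21]
force: [-0.3, -0.6, -0.8]
width: 0.573
```

Call:
arm_command(plan=[[[0,-0.02,0],[0,0,0]],[[0,-0.06,0],[0,0,0]],[[0,-0.085,0],[0,0,0]],[[0,-0.1,0],[0,0,0]]])

```text
clock: 8.4
position: [0.6248, -0.0902, 0.1612]
ee_rot: [-1.207, 1.207, -1.211]
force: [0.1, 0.3, -1.0]
width: 0.927
```

```bash
python3 go.py .448 -.15 .16
python3 - <<'E'
from h import *
for n in ("wrist","side"):
    im=grab(n); cv2.imwrite(f"pics/{n}4.png",im["color"][...,::-1])
    print(n,fit([im],(.624,-.0905),.052,z=.012,r=50 if n=="wrist" else 30))
    print([p for p in pads(im,85 if n=="wrist" else 62) if .03<p[1]<.045])
E
```

```text
t 8.4 pos [ 0.6248 -0.0902  0.1612] shift [ 0.0599  0.0008 -0.1768] turn_y to jaw=+x -0.026978807416188827 tooly [ 0.0028 -0.0002 -1.    ] F [ 0.0678  0.2928 -0.9612] w 0.9270574006641362
wrist (array([ 0.65067225, -0.1229726 ]), np.float64(0.7951209282818398))
[(array([0.6211, 0.0681]), 0.0318), (array([ 0.6229, -0.0081]), 0.036), (array([ 0.6246, -0.0921]), 0.036)]
side (array([ 0.62279065, -0.0884337 ]), np.float64(0.7103866565579985))
[(array([ 0.6214, -0.0038]), 0.0342), (array([0.6183, 0.0759]), 0.0313)]
```

View pics/wrist4.png

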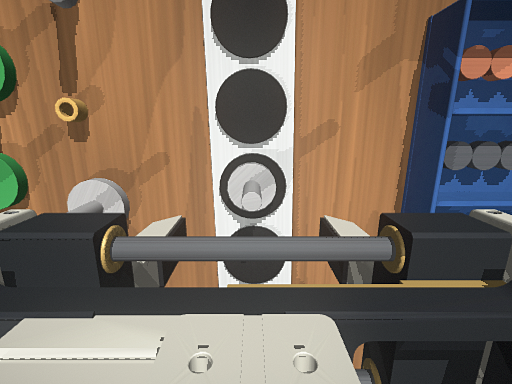

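View pics/side4.png

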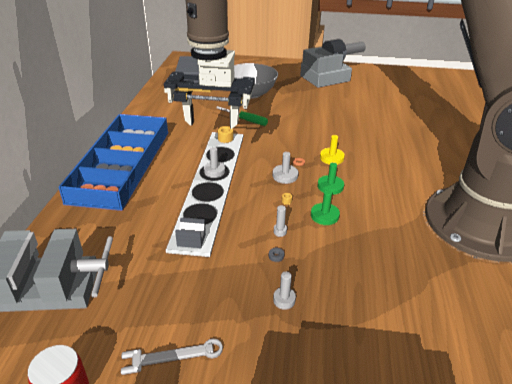

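Wrist view: the 52 mm punch is concentric with pad 3, around (252,187). The 64 mm punch is next. I'll go to a look pose first.

Call:
arm_command(plan=[[[0.012,0,-0.035],[0,0,0]],[[0.026,0,-0.08],[0,0,0]],[[0.044,0,-0.125],[0,0,0]],[[0.058,0,-0.165],[0,0,0]],[[0.06,0,-0.177],[0,0,0]]])

```text
clock: 9.0
position: [0.4412, -0.1521, 0.1571]
ee_rot: [-1.212, 1.216, -1.21]
force: [0.7, 0.7, 0.4]
width: 1.0
```

```bash
python3 - <<'E'
from h import *
im=grab("wrist"); cv2.imwrite("pics/w5.png",im["color"][...,::-1])
print(im["state"]["position"],fit([im],(.448,-.1144),r=45))
print(fit([im],(.448,-.1144),.064,r=45))
E
python3 go.py .448 -.1144 .048
```

```text
[ 0.44123877 -0.15206471  0.15714805] (array([ 0.44912115, -0.11541492,  0.06306778]), np.float64(0.018176739789012353))
(array([ 0.44897872, -0.11554221]), np.float64(0.028861548832897932))
t 9.05 pos [ 0.4416 -0.1516  0.1574] shift [-0.0373  0.1094  0.0068] turn_y to jaw=+x -0.20852228041945736 tooly [-0.0052 -0.0004 -1.    ] F [-2.4018 -0.8831  0.7651] w 1.0024357260780772
```

View pics/w5.png

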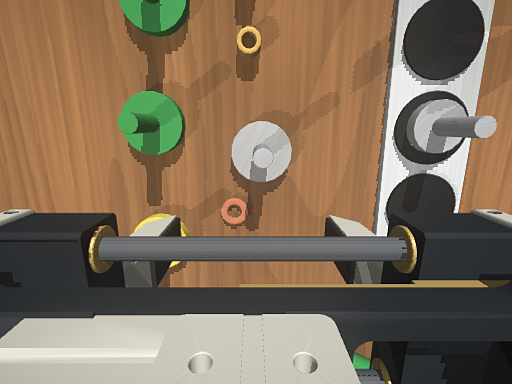

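```bash
python3 - <<'E'
from h import *
im=grab("wrist"); print(fit([im],(.448,-.1144),.064,r=45))
E
python3 go.py .449 -.1153 .048
```

```text
(array([ 0.44897568, -0.11562903]), np.float64(0.027823032816368))
t 9.1 pos [ 0.4444 -0.1509  0.158 ] shift [-0.0356  0.1099  0.0048] turn_y to jaw=+x -0.148618740499279 tooly [-0.0027 -0.0001 -1.    ] F [ 0.6446  0.1057 -0.3022] w 1.0009765210009463
```

Call:
arm_command(plan=[[[-0.02,0.005,0.002],[0,0,0]],[[-0.035,0.03,0.002],[0,0,0]],[[-0.035,0.07,0.002],[0,0,0]],[[-0.035,0.1,0.002],[0,0,0]],[[-0.035,0.111,0.002],[0,0,0]]])

```text
clock: 9.6
position: [0.4485, -0.1138, 0.045]
ee_rot: [-1.211, 1.212, -1.205]
force: [-0.0, -0.4, 0.2]
width: 1.003
```

Call:
arm_command(plan=[[[0,0,0],[0,0,0]],[[0,0,0],[0,0,0]]])

```text
clock: 9.8
position: [0.4499, -0.1148, 0.0485]
ee_rot: [-1.209, 1.209, -1.209]
force: [-0.6, -0.1, 0.0]
width: 1.004
```

```bash
python3 go.py .449 -.1155 .048
```

```text
t 9.8 pos [ 0.4499 -0.1148  0.0485] shift [ 0.0007  0.0005 -0.0009] turn_y to jaw=+x 0.0037685734677125045 tooly [ 0.0008  0.0002 -1.    ] F [-0.6296 -0.1028  0.0078] w 1.0035963651124056
```

Call:
arm_command(plan=[[[0.0005,0.0005,-0.001],[0,0,0]],[[0.0005,0.0005,-0.001],[0,0,0]],[[0.0005,0.0005,-0.001],[0,0,0]],[[0.0005,0.0005,-0.001],[0,0,0]],[[0.0005,0.0005,-0.001],[0,0,0]]], fingers=1)

```text
clock: 10.3
position: [0.448, -0.1158, 0.0477]
ee_rot: [-1.209, 1.209, -1.21]
force: [-0.6, 1.1, -0.1]
width: 0.614
```

Call:
arm_command(plan=[[[0,0,0],[0,0,0]],[[0,0,0],[0,0,0]],[[0,0,0],[0,0,0]],[[0,0,0],[0,0,0]],[[0,0,0],[0,0,0]]])

```text
clock: 10.8
position: [0.4483, -0.1156, 0.0475]
ee_rot: [-1.208, 1.209, -1.21]
force: [0.6, -0.2, -0.8]
width: 0.193
```

Call:
arm_command(plan=[[[0,0,0],[0,0,0]],[[0,0,0],[0,0,0]]])

```text
clock: 11.0
position: [0.4483, -0.1157, 0.0475]
ee_rot: [-1.209, 1.209, -1.21]
force: [0.9, 0.0, -1.1]
width: 0.197
```

```bash
python3 go.py .6263 -.1755 .14
```

```text
t 11.0 pos [ 0.4483 -0.1157  0.0475] shift [ 0.0598 -0.0924  0.1781] turn_y to jaw=+x -0.023639682960130547 tooly [ 0.0007 -0.     -1.    ] F [ 0.9274  0.0376 -1.0672] w 0.1969011087558703
```

Call:
arm_command(plan=[[[0,-0.02,0],[0,0,0]],[[0,-0.055,0],[0,0,0]],[[0.008,-0.085,0.02],[0,0,0]],[[0.02,-0.092,0.055],[0,0,0]],[[0.034,-0.092,0.095],[0,0,0]]])

```text
clock: 11.5
position: [0.5433, -0.1502, 0.141]
ee_rot: [-1.209, 1.209, -1.211]
force: [1.1, 0.0, -3.5]
width: 0.191
```

Call:
arm_command(plan=[[[0.014,0,0.04],[0,0,0]],[[0.022,0,0.068],[0,0,0]],[[0.026,0,0.081],[0,0,0]],[[0.026,0,0.083],[0,0,0]],[[0.026,0,0.083],[0,0,0]]])

```text
clock: 12.0
position: [0.6248, -0.1754, 0.1383]
ee_rot: [-1.211, 1.212, -1.208]
force: [0.1, -0.8, -4.2]
width: 0.19
```

```bash
python3 go.py .6263 -.176 .0605
```

```text
t 12.0 pos [ 0.6248 -0.1754  0.1383] shift [0.0007 0.0778 0.0017] turn_y to jaw=+x -0.013642311911719322 tooly [-0.0026  0.0006 -1.    ] F [ 0.0859 -0.7575 -4.1741] w 0.18955456502798154
```

Call:
arm_command(plan=[[[0,0.025,0],[0,0,0]],[[0,0.052,0],[0,0,0]],[[0,0.07,0],[0,0,0]],[[0,0.076,0],[0,0,0]],[[0,0.078,0],[0,0,0]]])

```text
clock: 12.5
position: [0.6247, -0.1755, 0.061]
ee_rot: [-1.21, 1.211, -1.208]
force: [-0.3, -0.3, -4.1]
width: 0.192
```

Call:
arm_command(plan=[[[0,0.0005,0],[0,0,0]],[[0,0.001,0],[0,0,0]],[[0,0.001,0],[0,0,0]]])

```text
clock: 12.8
position: [0.6263, -0.1758, 0.0614]
ee_rot: [-1.208, 1.208, -1.211]
force: [-0.4, 1.4, -4.0]
width: 0.188
```

```bash
python3 go.py .6263 -.176 .0595
```

```text
t 12.8 pos [ 0.6263 -0.1758  0.0614] shift [ 0.0002  0.0019 -0.    ] turn_y to jaw=+x -0.030082966503168385 tooly [ 0.0014 -0.0004 -1.    ] F [-0.3778  1.3599 -4.0349] w 0.18825920040012972
```

Call:
arm_command(plan=[[[0,0.0005,0],[0,0,0]],[[0,0.001,0],[0,0,0]],[[0,0.0015,0],[0,0,0]],[[0,0.0018,0],[0,0,0]],[[0,0.0018,0],[0,0,0]]])

```text
clock: 13.3
position: [0.626, -0.1758, 0.0595]
ee_rot: [-1.209, 1.209, -1.21]
force: [-3.1, -0.2, 5.1]
width: 0.189
```

Call:
arm_command(plan=[[[0,0,0],[0,0,0]],[[0,0,0],[0,0,0]],[[0,0,0],[0,0,0]],[[0,0,0],[0,0,0]],[[0,0,0],[0,0,0]]], fingers=-1)

```text
clock: 13.8
position: [0.6259, -0.1758, 0.0586]
ee_rot: [-1.209, 1.209, -1.21]
force: [-0.0, 0.7, 0.1]
width: 0.578
```

Call:
arm_command(plan=[[[0,-0.02,0],[0,0,0]],[[0,-0.06,0],[0,0,0]],[[0,-0.085,0],[0,0,0]],[[0,-0.1,0],[0,0,0]],[[0,-0.1,0],[0,0,0]]])

```text
clock: 14.3
position: [0.627, -0.1759, 0.1607]
ee_rot: [-1.207, 1.207, -1.212]
force: [-0.5, 0.2, -1.2]
width: 0.985
```

```bash
python3 go.py .4415 .065 .16
python3 - <<'E'
from h import *
for n in ("wrist",):
    im=grab(n); cv2.imwrite(f"pics/{n}6.png",im["color"][...,::-1])
E
```

```text
t 14.3 pos [ 0.627  -0.1759  0.1607] shift [-0.2408 -0.0002 -0.1857] turn_y to jaw=+x -0.035444689425135296 tooly [ 0.0035 -0.0008 -1.    ] F [-0.475   0.1849 -1.184 ] w 0.9849675809159241
```

View pics/wrist6.png

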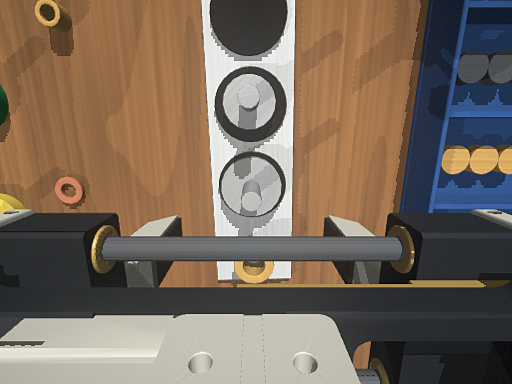

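Both punches sit concentric on their pads, around (250,103) and (253,187). The 28 mm punch is next.

Call:
arm_command(plan=[[[-0.035,0,-0.027],[0,0,0]],[[-0.07,0,-0.054],[0,0,0]],[[-0.105,0,-0.081],[0,0,0]],[[-0.14,0,-0.108],[0,0,0]],[[-0.175,0,-0.135],[0,0,0]]])

```text
clock: 14.85
position: [0.4886, 0.0003, 0.157]
ee_rot: [-1.211, 1.212, -1.208]
force: [0.3, 0.6, -0.5]
width: 1.0
```

Call:
arm_command(plan=[[[-0.035,0,-0.027],[0,0,0]],[[-0.055,0,-0.043],[0,0,0]],[[-0.065,0,-0.05],[0,0,0]],[[-0.065,0,-0.05],[0,0,0]],[[-0.065,0,-0.05],[0,0,0]]])

```text
clock: 15.35
position: [0.4415, 0.0633, 0.1581]
ee_rot: [-1.209, 1.21, -1.21]
force: [0.3, -0.8, -0.4]
width: 0.999
```

```bash
python3 - <<'E'
from h import *
im=grab("wrist"); cv2.imwrite("pics/w7.png",im["color"][...,::-1])
print(im["state"]["position"],fit([im],(.4415,.1005),r=40))
print(fit([im],(.4415,.1005),.028,r=40))
E
python3 go.py .4415 .1005 .048
```

```text
[0.4415344  0.06332756 0.15811146] (array([0.44206912, 0.09942162, 0.02669883]), np.float64(0.04088409255992531))
(array([0.44210675, 0.09915069]), np.float64(0.06608937991440234))
t 15.4 pos [0.4418 0.0631 0.1582] shift [-0.0375  0.1102 -0.0003] turn_y to jaw=+x -0.12996096112209427 tooly [-0.0003 -0.0004 -1.    ] F [ 0.5234 -0.5638  0.3671] w 0.9992777775494563
```

View pics/w7.png

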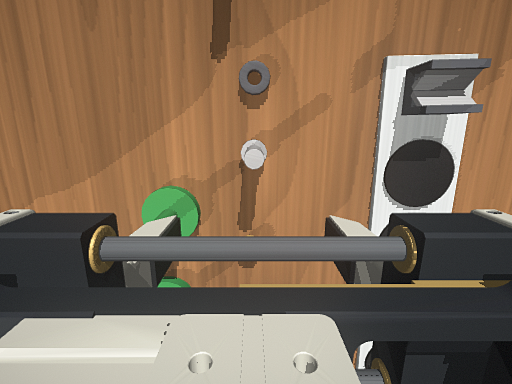

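Call:
arm_command(plan=[[[-0.025,0.0,0],[0,0,0]],[[-0.036,0.03,0],[0,0,0]],[[-0.036,0.07,0],[0,0,0]],[[-0.036,0.1,0],[0,0,0]],[[-0.036,0.11,0],[0,0,0]]])

```text
clock: 15.9
position: [0.4402, 0.0987, 0.0459]
ee_rot: [-1.212, 1.213, -1.21]
force: [-0.0, -0.3, 0.6]
width: 0.999
```

Call:
arm_command(plan=[[[0,0,0],[0,0,0]],[[0,0,0],[0,0,0]]])

```text
clock: 16.1
position: [0.4419, 0.1001, 0.0494]
ee_rot: [-1.208, 1.21, -1.211]
force: [1.0, -0.4, 0.5]
width: 1.004
```

```bash
python3 go.py .442 .0994 .048
```

```text
t 16.1 pos [0.4419 0.1001 0.0494] shift [0.0007 0.0014 0.0001] turn_y to jaw=+x -0.08273257122966313 tooly [ 0.0009  0.0001 -1.    ] F [ 0.9649 -0.3796  0.5064] w 1.00353381442618
```

Call:
arm_command(plan=[[[0.0005,0.001,0],[0,0,0]],[[0.0005,0.001,0],[0,0,0]],[[0.0005,0.001,0],[0,0,0]],[[0.0005,0.001,0],[0,0,0]],[[0.0005,0.001,0],[0,0,0]]], fingers=1)

```text
clock: 16.6
position: [0.4411, 0.0999, 0.0478]
ee_rot: [-1.209, 1.209, -1.21]
force: [1.1, 0.0, -0.8]
width: 0.612
```

Call:
arm_command(plan=[[[0,0,0],[0,0,0]],[[0,0,0],[0,0,0]],[[0,0,0],[0,0,0]],[[0,0,0],[0,0,0]],[[0,0,0],[0,0,0]]])

```text
clock: 17.1
position: [0.4412, 0.0999, 0.0477]
ee_rot: [-1.209, 1.209, -1.21]
force: [-0.4, -0.4, -0.6]
width: 0.189
```

Call:
arm_command(plan=[[[0,0,0],[0,0,0]],[[0,0,0],[0,0,0]]])

```text
clock: 17.3
position: [0.4412, 0.0999, 0.0477]
ee_rot: [-1.209, 1.209, -1.21]
force: [0.9, 0.2, -1.2]
width: 0.194
```

```bash
python3 go.py .6212 .0765 .14
```

```text
t 17.3 pos [0.4412 0.0999 0.0477] shift [ 0.0233 -0.0923  0.1801] turn_y to jaw=+x -0.030088936196460574 tooly [ 0.0003  0.0001 -1.    ] F [ 0.9183  0.2378 -1.2163] w 0.19433625719607137
```

Call:
arm_command(plan=[[[0,-0.02,0],[0,0,0]],[[0,-0.055,0],[0,0,0]],[[0.004,-0.085,0.02],[0,0,0]],[[0.008,-0.092,0.055],[0,0,0]],[[0.013,-0.092,0.095],[0,0,0]]])

```text
clock: 17.8
position: [0.5371, 0.0868, 0.1415]
ee_rot: [-1.208, 1.207, -1.21]
force: [0.5, -0.6, -1.4]
width: 0.19
```

Call:
arm_command(plan=[[[0.005,0,0.04],[0,0,0]],[[0.009,0,0.07],[0,0,0]],[[0.01,0,0.083],[0,0,0]],[[0.01,0,0.085],[0,0,0]],[[0.01,0,0.085],[0,0,0]]])

```text
clock: 18.3
position: [0.6201, 0.0769, 0.1389]
ee_rot: [-1.21, 1.211, -1.209]
force: [-0.1, 0.5, -2.0]
width: 0.19
```

```bash
python3 go.py .6212 .0762 .0605;python3 - <<'E'
from h import *
im=grab("wrist"); cv2.imwrite("pics/w8.png",im["color"][...,::-1])
E
```

```text
t 18.3 pos [0.6201 0.0769 0.1389] shift [0.0007 0.0784 0.0012] turn_y to jaw=+x -0.01797426416363666 tooly [-0.0017 -0.0001 -1.    ] F [-0.1003  0.5413 -2.0167] w 0.18964085081936893
```

View pics/w8.png

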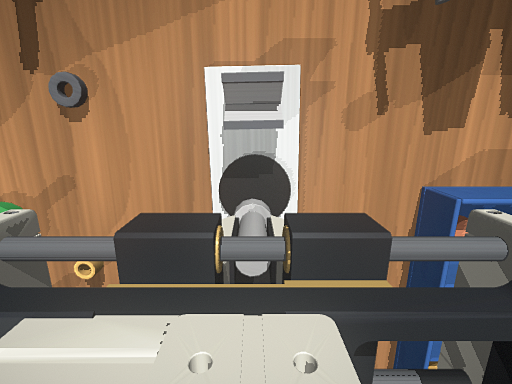

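Call:
arm_command(plan=[[[0.0005,0.025,0],[0,0,0]],[[0.0005,0.052,0],[0,0,0]],[[0.0005,0.07,0],[0,0,0]],[[0.0005,0.076,0],[0,0,0]],[[0.0005,0.0785,0],[0,0,0]]])

```text
clock: 18.85
position: [0.62, 0.0765, 0.061]
ee_rot: [-1.21, 1.21, -1.209]
force: [-0.2, -0.6, -1.3]
width: 0.192
```

Call:
arm_command(plan=[[[0,0.0005,0],[0,0,0]],[[0,0.001,0],[0,0,0]],[[0,0.001,0],[0,0,0]]])

```text
clock: 19.15
position: [0.6214, 0.0764, 0.061]
ee_rot: [-1.208, 1.209, -1.21]
force: [0.4, 0.2, -2.6]
width: 0.192
```

```bash
python3 go.py .6212 .0762 .0596
```

```text
t 19.15 pos [0.6214 0.0764 0.061 ] shift [ 0.0002  0.0014 -0.0002] turn_y to jaw=+x -0.027446365021535427 tooly [ 0.0014  0.0002 -1.    ] F [ 0.3663  0.2059 -2.6108] w 0.19179953155123544
```

Call:
arm_command(plan=[[[0,0.0005,0],[0,0,0]],[[0,0.001,0],[0,0,0]],[[0,0.0013,0],[0,0,0]],[[0,0.0013,0],[0,0,0]]])

```text
clock: 19.55
position: [0.6213, 0.0763, 0.0597]
ee_rot: [-1.208, 1.209, -1.21]
force: [-2.7, -1.4, 6.1]
width: 0.189
```

Call:
arm_command(plan=[[[0,0,0],[0,0,0]],[[0,0,0],[0,0,0]],[[0,0,0],[0,0,0]],[[0,0,0],[0,0,0]],[[0,0,0],[0,0,0]]], fingers=-1)

```text
clock: 20.05
position: [0.621, 0.0762, 0.0587]
ee_rot: [-1.209, 1.21, -1.21]
force: [-0.3, -0.6, 0.1]
width: 0.579
```

Call:
arm_command(plan=[[[0,-0.02,0],[0,0,0]],[[0,-0.06,0],[0,0,0]],[[0,-0.085,0],[0,0,0]],[[0,-0.1,0],[0,0,0]],[[0,-0.1,0],[0,0,0]]])

```text
clock: 20.55
position: [0.6221, 0.0766, 0.1608]
ee_rot: [-1.206, 1.207, -1.211]
force: [0.2, 0.4, -0.3]
width: 0.988
```

```bash
python3 go.py .4165 .25 .16
python3 - <<'E'
from h import *
im=grab("wrist"); cv2.imwrite(f"pics/w9.png",im["color"][...,::-1])
E
```

```text
t 20.55 pos [0.6221 0.0766 0.1608] shift [-0.1733  0.0002 -0.2057] turn_y to jaw=+x -0.03524116121074721 tooly [ 0.0035  0.0005 -1.    ] F [ 0.2207  0.4424 -0.2931] w 0.9880836458884128
```

View pics/w9.png

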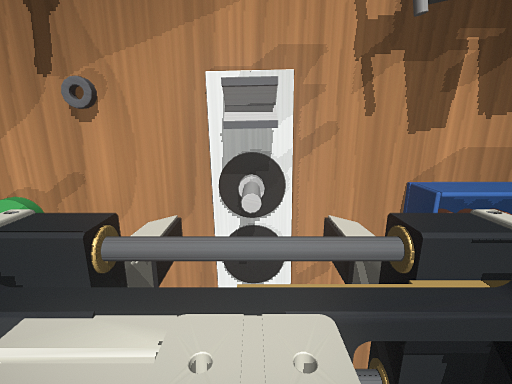

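The 28 mm punch stands centred on pad 1, around (252,185). The last one is the 40 mm punch.

Call:
arm_command(plan=[[[-0.033,0,-0.036],[0,0,0]],[[-0.065,0,-0.072],[0,0,0]],[[-0.098,0,-0.11],[0,0,0]],[[-0.13,0,-0.147],[0,0,0]],[[-0.155,0,-0.18],[0,0,0]]])

```text
clock: 21.1
position: [0.4381, 0.2325, 0.1573]
ee_rot: [-1.212, 1.21, -1.208]
force: [0.6, 1.3, -0.6]
width: 1.0
```

Call:
arm_command(plan=[[[-0.012,0,-0.018],[0,0,0]],[[-0.018,0,-0.025],[0,0,0]],[[-0.018,0,-0.025],[0,0,0]],[[-0.018,0,-0.025],[0,0,0]],[[-0.018,0,-0.025],[0,0,0]]])

```text
clock: 21.6
position: [0.4173, 0.2482, 0.1584]
ee_rot: [-1.208, 1.211, -1.212]
force: [1.4, 0.1, 0.1]
width: 0.998
```

```bash
python3 - <<'E'
from h import *
im=grab("wrist"); cv2.imwrite("pics/w10.png",im["color"][...,::-1])
print(im["state"]["position"],fit([im],(.4165,.2855),r=40))
print(fit([im],(.4165,.2855),.040,r=40))
E
python3 go.py .4165 .2855 .048
```

```text
[0.41728256 0.24816524 0.15839429] (array([0.41727832, 0.28432407, 0.03911474]), np.float64(0.03018994039993317))
(array([0.41723577, 0.28420972]), np.float64(0.04891333656905572))
t 21.65 pos [0.4172 0.2483 0.1585] shift [-0.0372  0.1105 -0.0008] turn_y to jaw=+x -0.16533079273233467 tooly [-0.0001 -0.0004 -1.    ] F [-0.2139  0.3018 -0.3198] w 1.0028911977782362
```

View pics/w10.png

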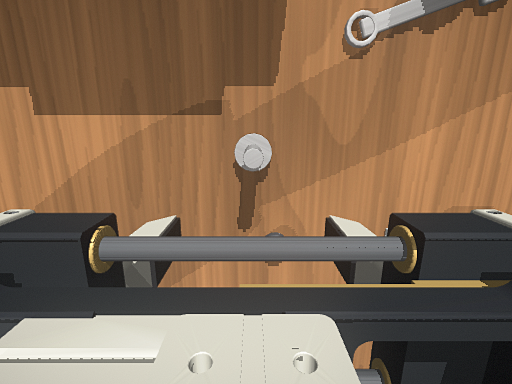

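Call:
arm_command(plan=[[[-0.025,0.0,0],[0,0,0]],[[-0.036,0.03,0],[0,0,0]],[[-0.036,0.07,0],[0,0,0]],[[-0.036,0.1,0],[0,0,0]],[[-0.036,0.111,0],[0,0,0]]])

```text
clock: 22.15
position: [0.4155, 0.2836, 0.0451]
ee_rot: [-1.213, 1.212, -1.211]
force: [-0.4, -0.7, 1.4]
width: 0.996
```

Call:
arm_command(plan=[[[0,0,0],[0,0,0]],[[0,0,0],[0,0,0]]])

```text
clock: 22.35
position: [0.4169, 0.2856, 0.0487]
ee_rot: [-1.208, 1.21, -1.21]
force: [-0.8, 0.4, -0.4]
width: 1.003
```

```bash
python3 go.py .4172 .2843 .048
```

```text
t 22.35 pos [0.4169 0.2856 0.0487] shift [0.0013 0.0007 0.0003] turn_y to jaw=+x -0.06664138445398897 tooly [ 0.0009  0.0006 -1.    ] F [-0.7684  0.413  -0.4327] w 1.0025168066561654
```

Call:
arm_command(plan=[[[0.001,0.0005,0],[0,0,0]],[[0.001,0.0005,0],[0,0,0]],[[0.001,0.0005,0],[0,0,0]],[[0.001,0.0005,0],[0,0,0]],[[0.001,0.0005,0],[0,0,0]]], fingers=1)

```text
clock: 22.85
position: [0.4162, 0.2844, 0.0476]
ee_rot: [-1.209, 1.209, -1.21]
force: [1.2, 0.3, -0.7]
width: 0.617
```

Call:
arm_command(plan=[[[0,0,0],[0,0,0]],[[0,0,0],[0,0,0]],[[0,0,0],[0,0,0]],[[0,0,0],[0,0,0]],[[0,0,0],[0,0,0]]])

```text
clock: 23.35
position: [0.4162, 0.2844, 0.0473]
ee_rot: [-1.209, 1.209, -1.21]
force: [-0.0, -0.6, -2.8]
width: 0.191
```

Call:
arm_command(plan=[[[0,0,0],[0,0,0]],[[0,0,0],[0,0,0]]])

```text
clock: 23.55
position: [0.4161, 0.2843, 0.0472]
ee_rot: [-1.209, 1.21, -1.21]
force: [0.8, 0.7, -1.3]
width: 0.19
```

```bash
python3 go.py .6229 -.0078 .15
```

```text
t 23.55 pos [0.4161 0.2843 0.0472] shift [ 0.292  -0.1027  0.2069] turn_y to jaw=+x -0.03042706924277076 tooly [-0.     -0.0001 -1.    ] F [ 0.8187  0.6721 -1.3277] w 0.18969649880286912
```

Call:
arm_command(plan=[[[0,-0.02,0],[0,0,0]],[[0,-0.055,0],[0,0,0]],[[0.02,-0.09,0.008],[0,0,0]],[[0.055,-0.103,0.022],[0,0,0]],[[0.095,-0.103,0.037],[0,0,0]]])

```text
clock: 24.05
position: [0.454, 0.1901, 0.1526]
ee_rot: [-1.206, 1.206, -1.208]
force: [0.9, -0.5, -2.9]
width: 0.191
```

Call:
arm_command(plan=[[[0.042,0,0.016],[0,0,0]],[[0.084,0,0.032],[0,0,0]],[[0.126,0,0.045],[0,0,0]],[[0.165,0,0.055],[0,0,0]],[[0.19,0,0.075],[0,0,0]]])

```text
clock: 24.55
position: [0.5266, -0.0045, 0.1498]
ee_rot: [-1.211, 1.213, -1.212]
force: [1.0, 0.2, -2.6]
width: 0.187
```

Call:
arm_command(plan=[[[0.007,0,0.035],[0,0,0]],[[0.007,0,0.07],[0,0,0]],[[0.007,0,0.09],[0,0,0]],[[0.007,0,0.095],[0,0,0]],[[0.007,0,0.095],[0,0,0]]])

```text
clock: 25.05
position: [0.6225, -0.0075, 0.1496]
ee_rot: [-1.21, 1.211, -1.209]
force: [-0.9, 0.2, -2.4]
width: 0.19
```

```bash
python3 go.py .6229 -.0078 .060;python3 - <<'E'
from h import *
im=grab("wrist"); cv2.imwrite("pics/w11.png",im["color"][...,::-1])
E
```

```text
t 25.05 pos [ 0.6225 -0.0075  0.1496] shift [0.0003 0.0896 0.0006] turn_y to jaw=+x -0.017822700237302987 tooly [-0.0015  0.0002 -1.    ] F [-0.9198  0.2302 -2.4173] w 0.18991829757008655
```

View pics/w11.png

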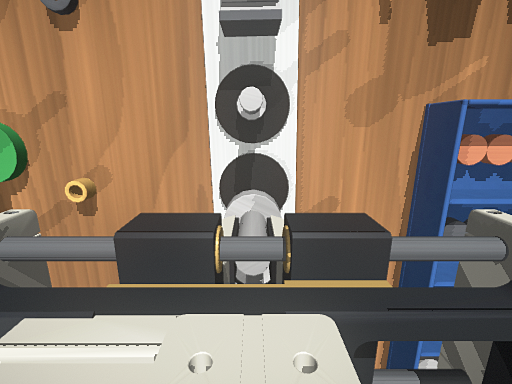

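Call:
arm_command(plan=[[[0,0.03,-0.0005],[0,0,0]],[[0,0.06,-0.0005],[0,0,0]],[[0,0.08,-0.0005],[0,0,0]],[[0,0.087,-0.0005],[0,0,0]],[[0,0.089,-0.0005],[0,0,0]]])

```text
clock: 25.6
position: [0.6212, -0.0077, 0.061]
ee_rot: [-1.211, 1.21, -1.209]
force: [0.4, -0.8, -1.9]
width: 0.189
```

Call:
arm_command(plan=[[[0,0.0005,0],[0,0,0]],[[0,0.001,0],[0,0,0]],[[0,0.001,0],[0,0,0]]])

```text
clock: 25.9
position: [0.623, -0.0077, 0.0613]
ee_rot: [-1.208, 1.208, -1.21]
force: [-0.3, -0.5, -1.5]
width: 0.193
```

```bash
python3 go.py .6229 -.0078 .0592
```

```text
t 25.9 pos [ 0.623  -0.0077  0.0613] shift [ 0.0001  0.0021 -0.0001] turn_y to jaw=+x -0.03486476272146649 tooly [ 0.0016 -0.     -1.    ] F [-0.328  -0.4752 -1.5048] w 0.1929431452079987
```

Call:
arm_command(plan=[[[0,0.0005,0],[0,0,0]],[[0,0.001,0],[0,0,0]],[[0,0.0015,0],[0,0,0]],[[0,0.002,0],[0,0,0]],[[0,0.002,0],[0,0,0]]])

```text
clock: 26.4
position: [0.6227, -0.0078, 0.0593]
ee_rot: [-1.209, 1.209, -1.21]
force: [-2.5, -0.7, 6.8]
width: 0.191
```

Call:
arm_command(plan=[[[0,0,0],[0,0,0]],[[0,0,0],[0,0,0]],[[0,0,0],[0,0,0]],[[0,0,0],[0,0,0]],[[0,0,0],[0,0,0]]], fingers=-1)

```text
clock: 26.9
position: [0.6224, -0.0077, 0.0582]
ee_rot: [-1.209, 1.21, -1.209]
force: [0.1, 1.0, -0.1]
width: 0.574
```

Call:
arm_command(plan=[[[0,-0.02,0],[0,0,0]],[[0,-0.06,0],[0,0,0]],[[0,-0.1,0],[0,0,0]],[[0,-0.14,0],[0,0,0]],[[0,-0.16,0],[0,0,0]]])

```text
clock: 27.4
position: [0.6237, -0.0073, 0.2222]
ee_rot: [-1.205, 1.206, -1.211]
force: [0.1, 0.4, -0.4]
width: 0.982
```

Call:
arm_command(plan=[[[0.05,0,-0.01],[0,0,0]],[[0.1,0,-0.02],[0,0,0]],[[0.13,0,-0.03],[0,0,0]],[[0.13,0,-0.03],[0,0,0]],[[0.13,0,-0.03],[0,0,0]]])

```text
clock: 27.9
position: [0.5921, -0.1385, 0.2183]
ee_rot: [-1.208, 1.211, -1.211]
force: [-0.1, 0.4, 0.7]
width: 0.999
```

```bash
python3 go.py .6 0 .2
python3 - <<'E'
from h import *
for n in ("wrist","side","scene"):
    im=grab(n); cv2.imwrite(f"pics/{n}12.png",im["color"][...,::-1])
    if n!="wrist": 
        c=im["color"][130:260,160:290] if n=="side" else im["color"][130:330,180:380]
        cv2.imwrite(f"pics/{n}12z.png",cv2.resize(c,(600,600),interpolation=cv2.INTER_CUBIC)[...,::-1])
    else: print([p for p in pads(im,85) if .03<p[1]<.045])
    for P,D in [((.6213,.0763),.028),((.6227,-.0078),.04),((.6242,-.0903),.052),((.626,-.1758),.064)]:
        # foot-top centre projection vs network
        q=proj(im,[[*P,.012],[*P,.078]])
        if n=="wrist": print(P,q.round(0).tolist())
    for e in place_of(im,"punch_p"):
        w=atz(im,e["point"],.012)
        if w[0]>.55: print(n,np.round(e["point"]),round(e["confidence"],2),w[:2].round(4))
E
```

```text
t 27.9 pos [ 0.5921 -0.1385  0.2183] shift [-0.1385  0.0183  0.0076] turn_y to jaw=+x -0.1433186008593193 tooly [-0.0001  0.0001 -1.    ] F [-0.0883  0.4392  0.7207] w 0.9986138799069345
[(array([ 0.6226, -0.0082]), 0.0361), (array([ 0.6245, -0.0922]), 0.0358), (array([ 0.6268, -0.1731]), 0.0319)]
(0.6213, 0.0763) [[279.0, -14.0], [286.0, -53.0]]
(0.6227, -0.0078) [[278.0, 68.0], [285.0, 53.0]]
(0.6242, -0.0903) [[278.0, 138.0], [284.0, 141.0]]
(0.626, -0.1758) [[278.0, 203.0], [284.0, 220.0]]
wrist [282.  65.] 0.84 [ 0.6264 -0.0052]
wrist [277. 203.] 0.74 [ 0.6244 -0.1764]
wrist [278. 138.] 0.57 [ 0.6247 -0.0905]
side [209. 190.] 0.82 [ 0.6188 -0.0101]
side [220. 154.] 0.57 [ 0.6248 -0.1708]
side [222. 157.] 0.46 [ 0.6175 -0.1594]
scene [248. 280.] 0.97 [ 0.63   -0.1767]
scene [305. 222.] 0.84 [0.6183 0.0022]
scene [327. 202.] 0.83 [0.618  0.0801]
scene [280. 250.] 0.62 [ 0.6274 -0.0862]
```

View pics/wrist12.png

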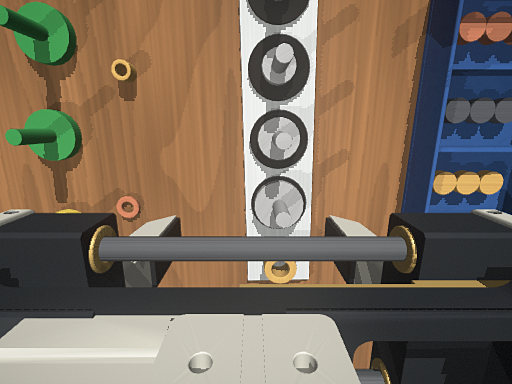

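View pics/scene12z.png

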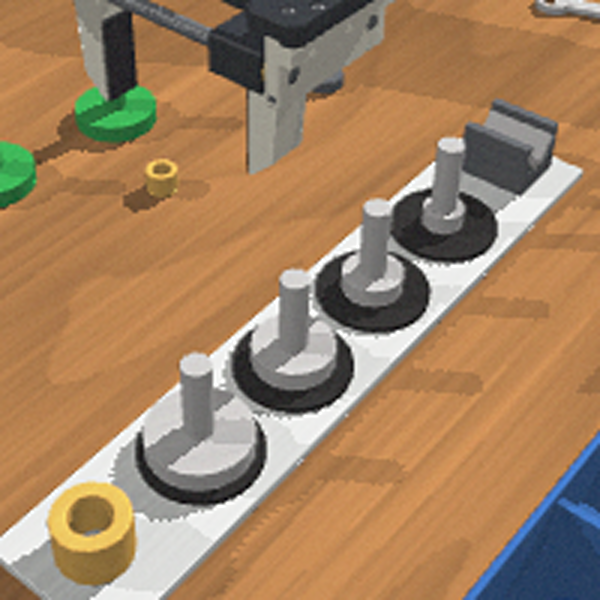

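View pics/side12z.png

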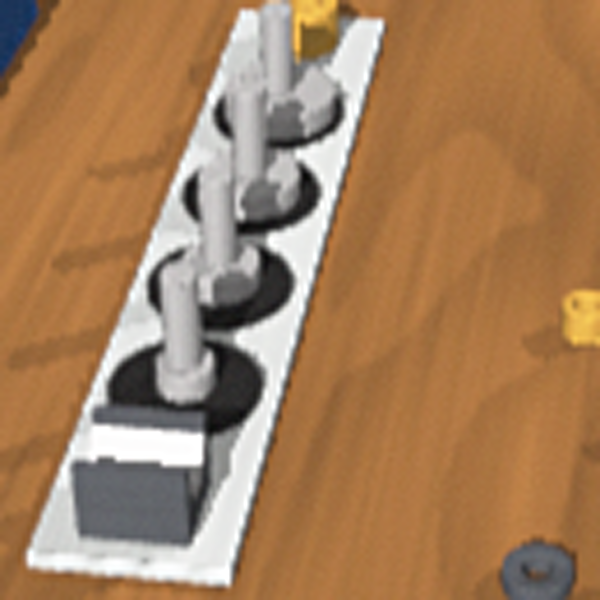

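All four punches stand upright and centred, in order from the V-block. The gripper is clear, so I'll hand the job in.

```bash
python3 -c "
from cell import *
print(sign_off())"
```

```text
the job is handed in; nothing more can be done
None
```

All four steel punches stand on the pads in order: 28, 40, 52 and 64 mm, counting from the V-block. I handed the job in at about 28 s of the 99 s allowed; sign-off reports no verdict.

**Picking:** The wrist camera measured the foot diameters as 26.7, 39.1, 51.0 and 63.1 mm, so each punch was identified before I gripped it. The green and yellow look-alikes were not touched.

**Placing:** I lowered each punch until the wrist felt contact, between 5 and 7 N, then opened the jaws and lifted straight up.

**Last checks:**
- **Centring:** The wrist pictures show each foot concentric with its pad. The release points were within about 2 mm of the pad centres used. Those centres came from wrist-camera circle fits for pads 2 and 3, extended by the 84 mm spacing for pads 1 and 4.
- **Upright and clear:** The scene and side views show all four standing straight, with the gripper clear of them.

**Disagreements:**
- **Between cameras:** They differed by up to about 5 mm on where the pads are. The trained networks' looser readings differed by up to about 10 mm. I relied on the wrist camera, which also matched the grasps.
- **Failed fit:** An automatic outline fit on the placed 52 mm punch failed because it blended into the bright strip, so I judged final centring from the pictures and release positions.

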